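# Load a specimen and index the shuttle to its first hole

## Task

Set the orange specimen flat into the square nest of the shuttle's carriage. Then pull up the red plunger knob, slide the carriage along the rail to the next hole of the brass strip (not the one after it), and let the pin snap fully home there without forcing it sideways. Leave everything else on the bench where it is, and let go at the end.

Things in the scene. Friction and masses are not known exactly. Their poses are not given: they have to be found in the camera images.
- spec_orange: Orange specimen, to be loaded: an orange resin puck, 28 mm in diameter and 26 mm high, on a square steel base 40 x 40 x 10 mm; 36 mm high in all, 0.08 to 0.17 kg, loose on the bench. Origin: centre of the underside; x and y along the base's sides, z up. Grip it by the puck (10 to 36 mm above the origin).
- spec_green: Green specimen of the same shape, a bystander, origin alike.
- spec_blue: Blue specimen of the same shape, a bystander, origin alike.
- rail: Shuttle base, fixed to the bench: aluminium plate 150 mm (x) by 390 mm (y) by 16 mm with two steel rails. Origin on the bench, z up; its +y axis is the feed direction, along which the carriage slides. A white code reader post, 101 mm high, stands on its +x side (78 mm in x, 85 mm in y from the origin).
- first_hole_nominal (a point): Nominal centre of the first round hole (11 mm) in the brass index strip, at its top face, 28 mm above the bench. The strip, 26 mm wide, lies along the rail's y under the knob. In the order of +y it has a long parking slot, the first hole (the goal) and a second hole 50 mm on. It is bolted in long slots: all its holes truly sit up to 10 mm either way along y from nominal, unmeasured.
- nest (a point): Centre of the nest's floor on the carriage, 40 mm above the bench: a square pocket, 46 x 46 mm inside (sides along the carriage's x and y), with walls 8 mm high and 3 mm thick. Axes parallel to those of the rail. It moves with the carriage.
- knob (a point): Centre of the red plunger knob, an upright cylinder 26 mm in diameter, 30 mm high (this point at mid-height, 79 mm above the bench with the pin home). 6 mm below its underside is the top of a dark steel collar, 32 mm in diameter, 40 to 58 mm above the bench: part of the carriage, it can be pushed along the rail. From the nest's centre the knob axis lies 70.5 mm towards -x and 135 mm towards -y of the rail.
- pin: Steel index pin, 8 mm in diameter, that goes up and down with the knob on the same upright axis; origin at the centre of its lower end. The last 1 mm is 6 mm in diameter (end face); the shank above must never be pressed sideways against the strip with more than 25 N.
- plunger (a joint): How far knob and pin are pulled up (m). 0: home, pin 8 mm deep in the strip. 0.008: pin end on top of the strip. 0.014: end stop. A damped spring pulls it down with about 6.5 N at 0 and 9.5 N at 0.014; it drops by itself in about 0.1 s when the pin is within 1.5 mm of a hole's centre. Only in the first hole can it read 0 with the carriage between 0.057 and 0.083.
- carriage (a joint): Carriage position along the rail's +y (m); 0.7 kg; sliding takes 2 to 3 N, with the pin dragging 4 to 6 N. Starts near 0, pin in the parking slot. Nominal: slot play -0.016 to 0.016, first hole 0.070, second 0.120, all shifted by the strip's offset (up to 0.010). From 0.034 to 0.050 solid strip is always under the pin: put down there, it slides on and drops into the first hole. Stops -0.008, 0.135.
- beaker: Glass beaker, 64 mm in diameter, 85 mm high, bystander; origin at the centre of its underside.
- jar: Amber glass jar with cap, 48 mm in diameter, 60 mm high, bystander; origin at the centre of its underside.
- driver: Screwdriver lying on the bench, 170 mm long, bystander.
Mind the look-alikes: they are no part of the job. What is shaped like the spec_orange but pink is not meant.

How it is judged:
On the way, in this order (a step that is already met when the one before it is completed fails the run):
1. the orange specimen sits flat in the nest, let go, with the carriage still parked (x of spec_orange in the frame of nest between -0.004 and 0.004 m and y of spec_orange in the frame of nest between -0.004 and 0.004 m and z of spec_orange in the frame of nest between -0.003 and 0.0025 m and value of joint carriage below 0.025 m and contact force between the fingers and spec_orange below 0.1 N), for 0.2 s.
2. the plunger is pulled up clear of the strip (value of joint plunger above 0.0075 m), for 0.1 s.
3. the pin has snapped home in the first hole (value of joint plunger below 0.002 m and value of joint carriage between 0.057 and 0.083 m), for 0.2 s.
At the end, for the whole second after the job is handed in: The plunger is down (below 2 mm) with the carriage between 57 and 83 mm, which is only possible in the first hole; the orange specimen lies flat in the nest (origin within 4 mm of the nest's centre in x and y, within 2.5 mm in height, tilt below 0.06 rad), at rest and let go (all of step 3 and x of spec_orange in the frame of nest between -0.004 and 0.004 m and y of spec_orange in the frame of nest between -0.004 and 0.004 m and z of spec_orange in the frame of nest between -0.003 and 0.0025 m and linear speed of spec_orange below 0.02 m/s and angle between spec_orange's own z axis and vertical below 0.06 rad); the robot touches nothing.
It fails at once if the index pin's shank is pressed against the strip with more than 25 N (contact force between pin and anything else above 25 N).
It fails at once if another specimen, the beaker, the jar or the screwdriver is moved by more than 15 mm (distance of any of spec_green, spec_blue, beaker, jar, driver from where it was at the start of the episode above 0.015 m).
It also fails if it takes over 51 s, if anything falls off the work surface, if the arm or the gripper's body presses on something with over 40 N, if the wrist force passes 120 N, or if a joint passes its speed limit or range.

## Robot

A 7-joint arm with a two-finger parallel gripper is mounted at the origin on the work surface. World frame = base frame: x ahead of the robot, y to its left, z up, the work surface at z = 0. Lengths are in m, angles in rad, forces in N, time in s.
With the tool pointing down it reaches from about 0.425 to 0.925 m from the base axis. Payload 6.8 kg.
Tool frame: the origin (TCP) lies midway between the tips of the shut fingers; the grasp point (between the pads) lies 19 mm behind it (bot.grasp_offset is the distance from the TCP to the grasp point, in m); z points along the fingers, x is the direction in which the jaws open and shut, and the axes are right-handed (so a half turn about z gives the same grasp; the last joint's range is limited). The gripper opens to 85 mm and grips with 20 to 120 N. Pads are 22 mm wide; open, the fingers measure 114 mm over their backs; the gripper's body (76 mm by 85 mm) begins 54 mm behind the grasp point. The pads swing forward as they close: fully open they stand 13 mm farther back than shut.
Start: joints at [1.204, 0.477, 0.022, 1.555, -0.011, 1.109, -0.083], TCP at [0.173, -0.653, 0.231] pointing down, gripper open.
Joint ranges: [-2.96, 2.96], [-0.34, 2.1], [-1.41, 1.46], [0.24, 2.44], [-1.37, 4.51], [0.17, 1.92], [-2.96, 2.96]. Speed limits (rad/s): [2.39, 2.39, 3.14, 3.14, 3.14, 3.14, 3.14].

## Interface

Orientations are given as a unit quaternion [w, x, y, z].
In Python, from station import bot, imaging gives the robot as it stands. The module is installed in compiled form; this text tells all that it offers.
- The arm moves only by the tool apply_moves, never from a script. Its argument "increments" is a list of rows, each a list of 7 numbers: the shift along the tool's x, y, z in mm, then the turn, a rotation vector about the tool's x, y, z in degrees, then the closure, from -1 (fully open) to 1 (shut). In form: [[dx, dy, dz, rx, ry, rz, grip], ...]. A call has exactly 8 rows; each row shifts and turns the pose as measured when the row begins, along the tool's axes as they then stand; what a row does not reach is not made up. A row lasts 1/8 s, in which the tool goes at most 62.5 mm and 10.7 degrees, less where a joint would pass 70% of its speed; a pose out of reach is approached as far as the arm can. A call with a gripper value outside its range is refused whole. The fingers move at their own pace and stop on an object; "grip_force" is the grip in N (left out, the last holds). Time passes only in rows, so rows that do not move let the fingers close, or fill a call up. It gives the time, the measured TCP pose, the force and the opening at its end, in the units of the state.
- bot.get_obs(): the state, without advancing time (a new reading comes with each control period).
- imaging.read_camera(name): name is "scene" or "top" or "wrist"; returns the picture (420x560x3 uint8, red, green, blue); there is no depth.
- imaging.get_calibration(name): a dict with "K" (3x3 intrinsics, pixels), "extrinsics" (4x4, takes a point from camera to world coordinates). Camera axes: x right, y down, z forward; pixel columns grow to the right and rows downward; lengths in m; the calibration is good to about 2 mm. A picture is of the moment at which its call begins: read the wrist's pose just before it. get_calibration takes no time and is no camera call; for the wrist camera it gives the pose at the moment of the call.
- bot.hand_in(): hands the job in, once; it reports no verdict.
The state is a dict: "t": time; "q": joint angles; "joint_vel": joint speeds; "joint_torque": joint torques, N m; "eef_pos": TCP position; "tool_rot": TCP orientation; "contact_force": force on the tool from outside, world axes, zero at the start; "torque": the same for the moment, N m; "gripper_width": opening from 0.0 (shut) to 1.0 (fully open).
Only numpy, scipy, OpenCV 4.12 (cv2) and the standard library are available. Lean on these libraries where they do the work, as an engineer would, in place of code of your own. Each camera call takes 0.05 s, during which the arm holds its last target.

## Working session

There is one attempt and no reset: what is moved stays moved. The work goes in short steps, Python scripts to look and compute and a tool call to move; the robot and the scene stay as the last step left them, time stands still between calls to the robot, and variables do not carry over. Pictures are saved under pics/ and viewed, and the job is handed in when it is done.

Besides the shell and the picture viewer there is one more tool, called after "Emit:" by a JSON object that holds its "fn" and its "kwargs". apply_moves: Moves the arm, as the interface text tells. Its arguments: {"type":"object","properties":{"increments":{"type":"array","items":{"type":"array","items":{"type":"number"}}},"grip_force":{"type":"number"}},"required":["increments"]}

```bash
mkdir -p pics; python3 - <<'E'
from station import bot, imaging
import cv2, numpy as np
o=bot.get_obs()
print({k:np.round(v,4) for k,v in o.items()})
for n in ["scene","top","wrist"]:
    c=imaging.get_calibration(n); print(n,np.round(c["K"],1).tolist(),np.round(c["extrinsics"],4).tolist())
    im=imaging.read_camera(n); cv2.imwrite(f"pics/{n}0.png",im[:,:,::-1])
E
```

```text
{'t': np.float64(0.0), 'q': array([ 1.2039,  0.4778,  0.0224,  1.5565, -0.0115,  1.1093, -0.0831]), 'joint_vel': array([-0.0006,  0.    , -0.0006, -0.0009,  0.0007, -0.001 , -0.0006]), 'joint_torque': array([ 5.00000e-04, -5.96445e+01,  1.60810e+00, -2.81204e+01,
        1.25000e-02,  9.40000e-03,  0.00000e+00]), 'eef_pos': array([ 0.1726, -0.652 ,  0.2303]), 'tool_rot': array([-5.000e-04,  7.924e-01, -6.100e-01, -8.000e-04]), 'contact_force': array([ 0.3455, -0.8837,  0.6586]), 'torque': array([ 0.0107, -0.0719, -0.0658]), 'gripper_width': np.float64(1.0034)}
scene [[391.3, 0.0, 278.7], [0.0, 391.3, 208.8], [0.0, 0.0, 1.0]] [[0.8062, 0.4788, -0.3476, 0.8869], [0.5914, -0.6357, 0.4961, -0.5099], [0.0166, -0.6055, -0.7957, 0.8005], [0.0, 0.0, 0.0, 1.0]]
top [[435.3, 0.0, 279.2], [0.0, 435.3, 213.0], [0.0, 0.0, 1.0]] [[-0.0206, -0.9965, 0.0812, 0.4739], [-0.9998, 0.0207, 0.0002, -0.0724], [-0.0019, -0.0811, -0.9967, 1.2899], [0.0, 0.0, 0.0, 1.0]]
wrist [[289.9, 0.0, 276.3], [0.0, 289.9, 209.4], [0.0, 0.0, 1.0]] [[0.2568, -0.9288, -0.267, 0.2419], [-0.9665, -0.2473, -0.0693, -0.634], [-0.0016, 0.2759, -0.9612, 0.3736], [0.0, 0.0, 0.0, 1.0]]
```

View pics/top0.png

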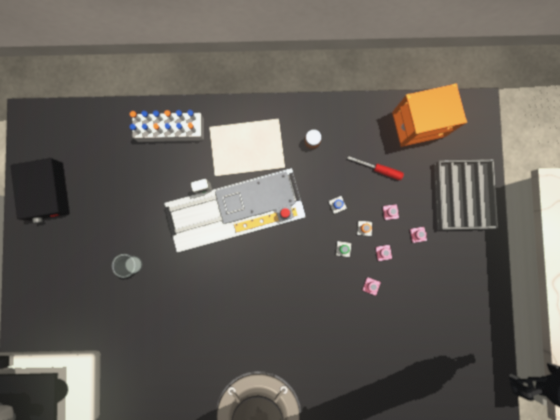

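View pics/scene0.png

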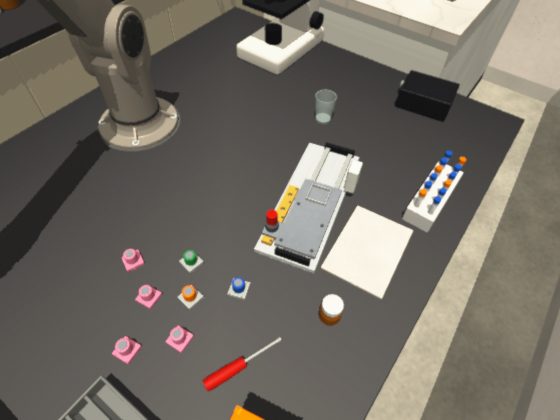

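View pics/wrist0.png

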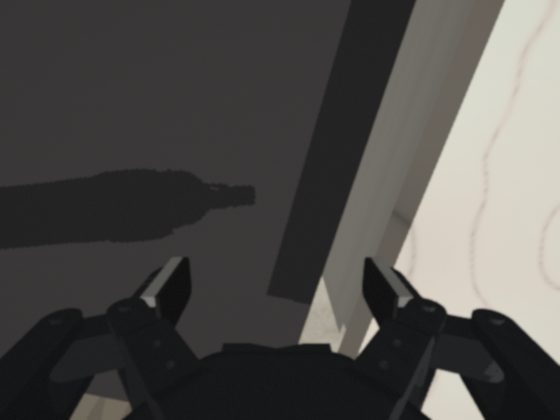

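Candidates in the top view are orange (365,228), pink (391,212), (419,235), (384,253) and (372,286), with green (344,249) and blue (338,204). Only (365,228) has an orange puck on a steel base. I'll confirm it in a crop.

```bash
python3 - <<'E'
import cv2
t=cv2.imread("pics/top0.png"); s=cv2.imread("pics/scene0.png")
cv2.imwrite("pics/topA.png",cv2.resize(t[190:270,320:440],None,fx=6,fy=6,interpolation=cv2.INTER_CUBIC))
cv2.imwrite("pics/topB.png",cv2.resize(t[160:260,160:310],None,fx=5,fy=5,interpolation=cv2.INTER_CUBIC))
cv2.imwrite("pics/scA.png",cv2.resize(s[140:320,170:370],None,fx=3.3,fy=3.3,interpolation=cv2.INTER_CUBIC))
E
```

```text
(no output)
```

View pics/topA.png

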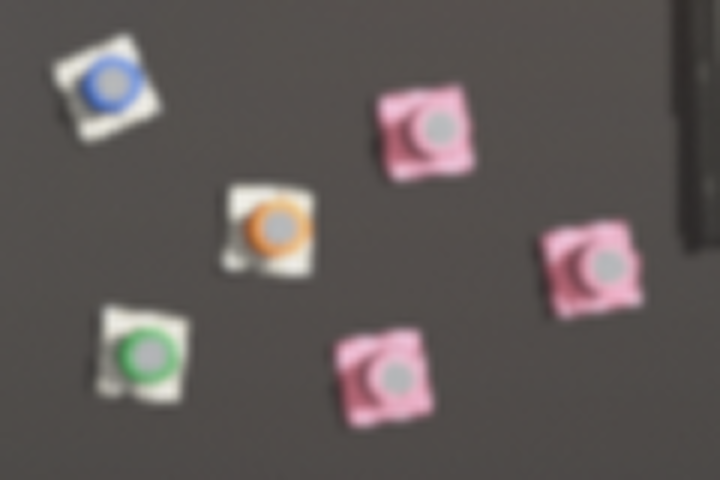

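View pics/topB.png

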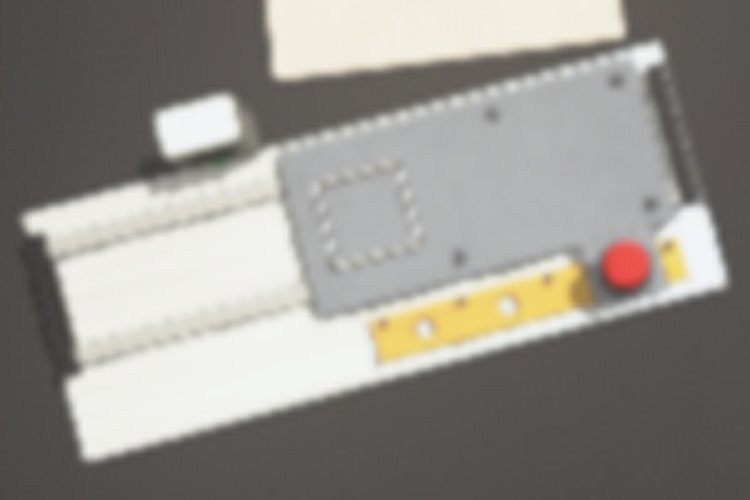

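View pics/scA.png

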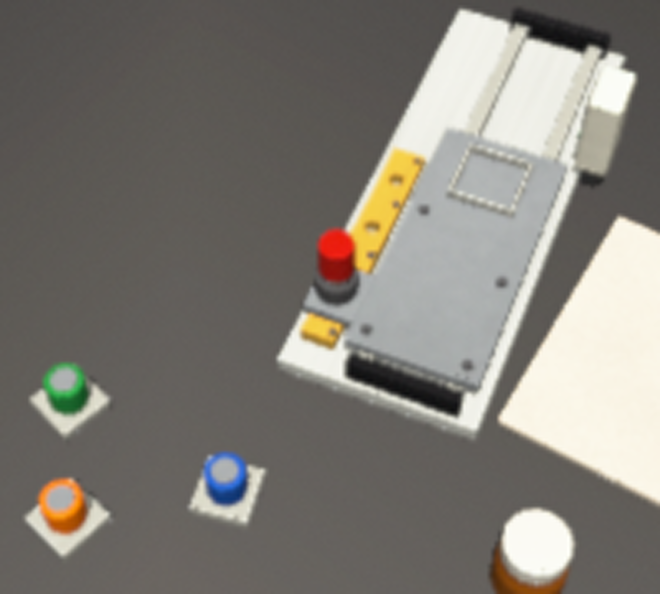

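```bash
cat > h.py <<'E'
import numpy as np, cv2
from station import bot, imaging
def ray(c,uv,z):
    K=np.array(c["K"]);E=np.array(c["extrinsics"])
    d=E[:3,:3]@np.linalg.solve(K,[uv[0],uv[1],1.]);o=E[:3,3]
    return o+d*(z-o[2])/d[2]
def proj(c,p):
    K=np.array(c["K"]);E=np.array(c["extrinsics"])
    q=K@(E[:3,:3].T@(np.array(p)-E[:3,3])); return q[:2]/q[2]
def crop(u,x0,y0,f): return ((u[0]+.5)/f-.5+x0,(u[1]+.5)/f-.5+y0)
def deg(v): return np.degrees(np.arctan2(v[1],v[0]))
E
cat > m1.py <<'E'
from h import *
c=imaging.get_calibration("top")
A=lambda u,z: ray(c,crop(u,320,190,6),z)
B=lambda u,z: ray(c,crop(u,160,160,5),z)
r=lambda x: np.round(x,4)
print("orange top",r(A((280,228),.036)))
k=[A(u,.010) for u in[(230,186),(315,190),(312,275),(225,268)]]
print("base",r(np.mean(k,0)), [round(deg(k[(i+1)%4]-k[i]),1) for i in range(4)])
print("green",r(A((150,355),.036)),"blue",r(A((113,82),.036)))
n=[B(u,.048) for u in[(312,185),(398,163),(424,245),(338,270)]]
print("nest",r(np.mean(n,0)),[round(deg(n[(i+1)%4]-n[i]),1) for i in range(4)])
print("knob",r(B((626,263),.094)))
h1=B((507,306),.028);h2=B((425,328),.028);print("holes",r(h1),r(h2))
a=B((85,460),.016);b=B((725,288),.016);d=(a-b)[:2];print("rail edge",deg(d),np.linalg.norm(d))
y=d/np.linalg.norm(d); print("ydir",y,"knob->h1",(h1-B((626,263),.094))[:2]@y)
x=np.array([y[1],-y[0]])
kk=np.mean(n,0)[:2]-70.5e-3*x-.135*y; print("knob from nest",kk)
E
python3 m1.py
```

```text
orange top [ 0.5286 -0.3222  0.036 ]
base [ 0.529  -0.3227  0.01  ] [np.float64(-93.9), np.float64(175.8), np.float64(84.2), np.float64(-5.5)]
green [ 0.4692 -0.2578  0.036 ] blue [ 0.6007 -0.2442  0.036 ]
nest [0.6073 0.059  0.048 ] [np.float64(-76.7), np.float64(-163.3), np.float64(105.1), np.float64(16.3)]
knob [ 0.5732 -0.0878  0.094 ]
holes [ 0.555  -0.0189  0.028 ] [0.5432 0.0289 0.028 ]
rail edge 103.87190797367322 0.3870369790983114
ydir [-0.23975207  0.97083415] knob->h1 0.07115332985075766
knob from nest [ 0.57121033 -0.08892016]
```

The crop confirms it: orange puck with a grey top at crop (280,228), on a pale steel base. It is the only orange one. Next I'll plan the approach.

```bash
cat > plan.py <<'E'
# plan: python3 plan.py x y z heading_deg rows  -> per-row increments from current pose
import sys
from h import *
from scipy.spatial.transform import Rotation as R
def plan(p,hd,n):
    o=bot.get_obs(); q=o["tool_rot"]; P=np.array(o["eef_pos"]); R0=R.from_quat([q[1],q[2],q[3],q[0]])
    a=np.radians(hd); Rt=R.from_matrix(np.array([[np.cos(a),np.sin(a),0],[np.sin(a),-np.cos(a),0],[0,0,-1]]))
    xh=deg(R0.as_matrix()[:,0]); rv=(R0.inv()*Rt).as_rotvec()
    print("at",np.round(P,4),"heading",round(xh,2),"zaxis",np.round(R0.as_matrix()[:,2],3),"t",round(o["t"],2),"F",np.round(o["contact_force"],2),"g",round(o["gripper_width"],3))
    d=(np.array(p)-P)*1000
    for i in range(n):
        Ri=R0*R.from_rotvec(rv*i/n)
        print(np.round(Ri.inv().apply(d/n),1).tolist(),np.round(np.degrees(rv)/n,2).tolist())
if __name__=="__main__":
    v=list(map(float,sys.argv[1:])); plan(v[:3],v[3],int(v[4]))
E
python3 plan.py .5288 -.3224 .15 -4.5 8
```

```text
at [ 0.1726 -0.6521  0.2306] heading -75.17 zaxis [-0.     0.001 -1.   ] t 0.15 F [0.57 0.79 0.35] g 1.001
[-28.4, -53.6, 10.1] [-0.01, 0.01, -8.83]
[-19.9, -57.3, 10.1] [-0.01, 0.01, -8.83]
[-10.8, -59.7, 10.1] [-0.01, 0.01, -8.83]
[-1.5, -60.6, 10.1] [-0.01, 0.01, -8.83]
[7.8, -60.2, 10.1] [-0.01, 0.01, -8.83]
[16.9, -58.3, 10.1] [-0.01, 0.01, -8.83]
[25.7, -55.0, 10.1] [-0.01, 0.01, -8.83]
[33.8, -50.4, 10.1] [-0.01, 0.01, -8.83]
```

Emit:
{"fn": "apply_moves", "kwargs": {"increments": [[-28, -54, 8, 0, 0, -8.8, -1], [-20, -57, 8, 0, 0, -8.8, -1], [-11, -60, 8, 0, 0, -8.8, -1], [-1.5, -60, 8, 0, 0, -8.8, -1], [8, -60, 8, 0, 0, -8.8, -1], [17, -58, 8, 0, 0, -8.8, -1], [26, -55, 8, 0, 0, -8.8, -1], [34, -50, 8, 0, 0, -8.8, -1]]}}

```text
t: 1.15
eef_pos: [0.528, -0.3174, 0.1628]
tool_rot: [0.001, 1.0, -0.028, -0.002]
contact_force: [0.5, -0.6, -0.6]
gripper_width: 0.994
```

```bash
python3 plan.py .5288 -.3224 .15 -4.5 3; python3 - <<'E'
from h import *
im=imaging.read_camera("wrist"); cv2.imwrite("pics/w1.png",im[:,:,::-1])
E
```

```text
at [ 0.528  -0.3174  0.1628] heading -3.25 zaxis [-0.004 -0.002 -1.   ] t 1.15 F [ 0.52 -0.64 -0.56] g 0.994
[0.4, 1.6, 4.3] [0.04, 0.07, 0.42]
[0.4, 1.6, 4.3] [0.04, 0.07, 0.42]
[0.4, 1.6, 4.3] [0.04, 0.07, 0.42]
```

View pics/w1.png

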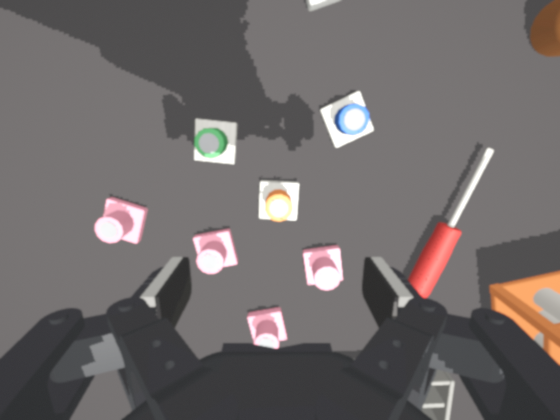

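```bash
python3 - <<'E'
from h import *
im=cv2.imread("pics/w1.png")
cv2.imwrite("pics/w1c.png",cv2.resize(im[160:260,230:350],None,fx=6,fy=6,interpolation=cv2.INTER_CUBIC))
E
```

```text
(no output)
```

View pics/w1c.png

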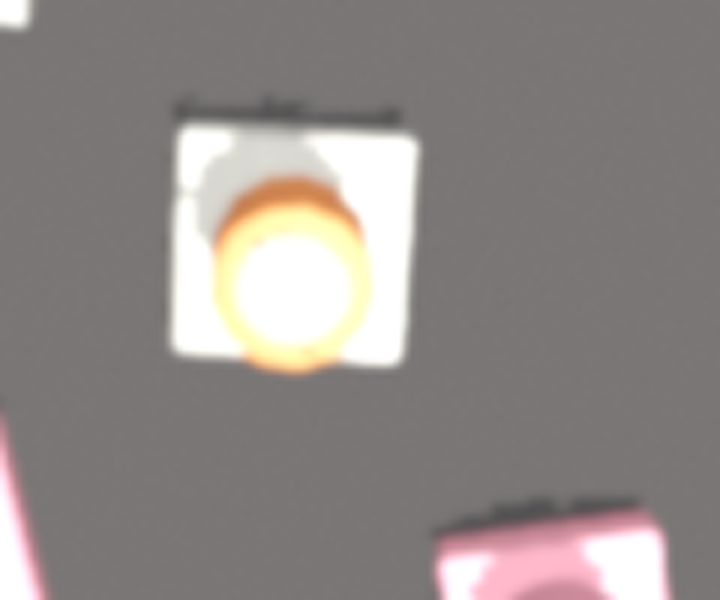

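```bash
python3 - <<'E'
from h import *
c=imaging.get_calibration("wrist")
A=lambda u,z: ray(c,crop(u,230,160,6),z)
print("top",np.round(A((292,284),.036),4))
k=[A(u,.010) for u in[(178,125),(419,136),(404,366),(171,352)]]
print("base",np.round(np.mean(k,0),4),[round(deg(k[(i+1)%4]-k[i]),1) for i in range(4)],[round(np.linalg.norm(k[(i+1)%4]-k[i]),4) for i in range(4)])
E
python3 plan.py .529 -.3222 .013 -4 5
```

```text
top [ 0.5382 -0.3117  0.036 ]
base [ 0.5386 -0.3121  0.01  ] [np.float64(-4.9), np.float64(-94.6), np.float64(174.2), np.float64(85.1)] [np.float64(0.0415), np.float64(0.0416), np.float64(0.0417), np.float64(0.0409)]
at [ 0.5347 -0.3076  0.1621] heading -2.25 zaxis [ 0.001  0.004 -1.   ] t 1.2 F [ 4.66  6.28 -0.22] g 0.997
[-1.1, 3.1, 29.8] [-0.05, -0.01, 0.35]
[-1.0, 3.1, 29.8] [-0.05, -0.01, 0.35]
[-1.0, 3.0, 29.8] [-0.05, -0.01, 0.35]
[-1.0, 3.0, 29.8] [-0.05, -0.01, 0.35]
[-1.0, 3.0, 29.8] [-0.05, -0.01, 0.35]
```

Emit:
{"fn": "apply_moves", "kwargs": {"increments": [[-3, 8, 25, 0, 0, 1, -1], [-2, 7, 25, 0, 0, 1, -1], [0, 0, 15, 0, 0, 0, -1], [0, 0, 0, 0, 0, 0, -1], [0, 0, 0, 0, 0, 0, -1], [0, 0, 0, 0, 0, 0, -1], [0, 0, 0, 0, 0, 0, -1], [0, 0, 0, 0, 0, 0, -1]]}}

```text
t: 2.2
eef_pos: [0.5325, -0.3194, 0.0975]
tool_rot: [-0.002, 0.999, -0.035, 0.002]
contact_force: [-0.4, -0.3, -0.0]
gripper_width: 0.998
```

```bash
python3 - <<'E'
from h import *
np.save("cw2.npy",imaging.get_calibration("wrist")["extrinsics"])
im=imaging.read_camera("wrist")[:,:,::-1]; cv2.imwrite("pics/w2.png",im)
cv2.imwrite("pics/w2c.png",cv2.resize(im[150:300,190:370],None,fx=4,fy=4,interpolation=cv2.INTER_CUBIC))
E
python3 plan.py .529 -.3222 .013 -4.5 5
```

```text
at [ 0.5326 -0.3194  0.0975] heading -3.97 zaxis [ 0.005  0.004 -1.   ] t 2.25 F [0.22 0.54 0.49] g 1.002
[-0.7, 0.7, 16.9] [-0.05, -0.05, 0.11]
[-0.7, 0.7, 16.9] [-0.05, -0.05, 0.11]
[-0.7, 0.7, 16.9] [-0.05, -0.05, 0.11]
[-0.7, 0.6, 16.9] [-0.05, -0.05, 0.11]
[-0.7, 0.6, 16.9] [-0.05, -0.05, 0.11]
```

View pics/w2c.png

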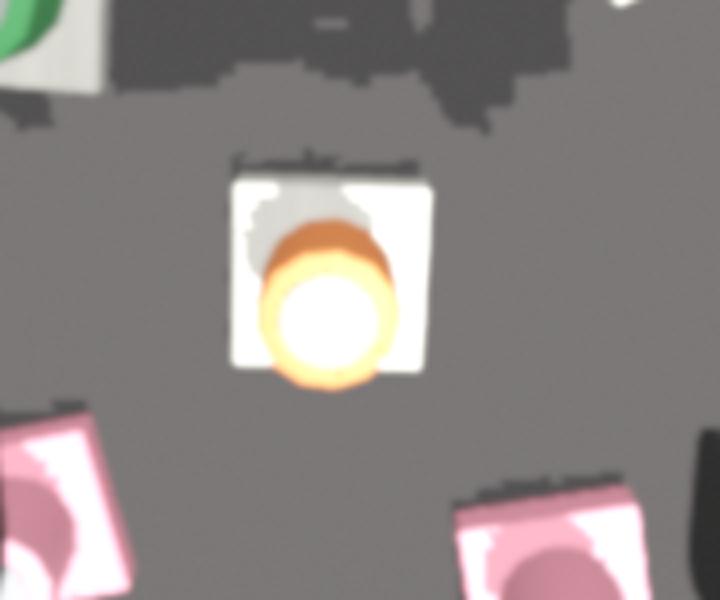

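```bash
python3 - <<'E'
from h import *
c=dict(imaging.get_calibration("wrist")); c["extrinsics"]=np.load("cw2.npy")
A=lambda u,z: ray(c,crop(u,190,150,4),z)
print("top",np.round(A((329,320),.036),4))
k=[A(u,.010) for u in[(233,181),(433,185),(423,373),(231,366)]]
print("base",np.round(np.mean(k,0),4),[round(deg(k[(i+1)%4]-k[i]),1) for i in range(4)],[round(np.linalg.norm(k[(i+1)%4]-k[i]),4) for i in range(4)])
E
```

```text
top [ 0.5308 -0.3231  0.036 ]
base [ 0.5308 -0.3232  0.01  ] [np.float64(-5.2), np.float64(-95.7), np.float64(173.7), np.float64(83.9)] [np.float64(0.0409), np.float64(0.0413), np.float64(0.0411), np.float64(0.0405)]
```

```bash
python3 plan.py .5303 -.323 .013 -5.4 4
```

```text
at [ 0.5326 -0.3194  0.0975] heading -3.97 zaxis [ 0.005  0.004 -1.   ] t 2.25 F [0.22 0.54 0.49] g 1.002
[-0.6, 1.0, 21.1] [-0.06, -0.06, 0.36]
[-0.6, 1.0, 21.1] [-0.06, -0.06, 0.36]
[-0.5, 1.0, 21.1] [-0.06, -0.06, 0.36]
[-0.5, 1.0, 21.1] [-0.06, -0.06, 0.36]
```

Emit:
{"fn": "apply_moves", "kwargs": {"increments": [[-1, 2, 25, -0.1, -0.1, 0.7, -1], [-1, 1, 25, -0.1, -0.1, 0.7, -1], [0, 1, 22, 0, 0, 0, -1], [0, 0, 11, 0, 0, 0, -1], [0, 0, 0, 0, 0, 0, -1], [0, 0, 0, 0, 0, 0, -1], [0, 0, 0, 0, 0, 0, -1], [0, 0, 0, 0, 0, 0, -1]]}}

```text
t: 3.25
eef_pos: [0.5334, -0.3245, 0.0162]
tool_rot: [0.001, 0.999, -0.047, 0.004]
contact_force: [0.4, 0.5, 0.5]
gripper_width: 1.0
```

```bash
python3 plan.py .5303 -.323 .013 -5.4 1
```

```text
at [ 0.5334 -0.3245  0.0162] heading -5.42 zaxis [ 0.007 -0.002 -1.   ] t 3.25 F [0.41 0.46 0.5 ] g 1.0
[-3.3, -1.2, 3.2] [0.1, -0.42, -0.02]
```

Emit:
{"fn": "apply_moves", "kwargs": {"increments": [[-3.3, -1.2, 3, 0.1, -0.4, 0, -1], [0, 0, 0, 0, 0, 0, -1], [0, 0, 0, 0, 0, 0, 1], [0, 0, 0, 0, 0, 0, 1], [0, 0, 0, 0, 0, 0, 1], [0, 0, 0, 0, 0, 0, 1], [0, 0, 0, 0, 0, 0, 1], [0, 0, 0, 0, 0, 0, 1]], "grip_force": 40}}

```text
t: 4.25
eef_pos: [0.5305, -0.3231, 0.0137]
tool_rot: [0.0, 0.999, -0.047, 0.0]
contact_force: [0.2, 0.2, 1.2]
gripper_width: 0.313
```

```bash
python3 - <<'E'
from h import *
im=imaging.read_camera("wrist")[:,:,::-1]; cv2.imwrite("pics/w3.png",im)
E
python3 plan.py .5303 -.323 .013 -5.4 1
```

```text
at [ 0.5305 -0.3231  0.0137] heading -5.43 zaxis [ 0.001 -0.    -1.   ] t 4.3 F [ 0.27 -0.16  1.12] g 0.314
[-0.2, -0.1, 0.7] [0.02, -0.05, -0.03]
```

View pics/w3.png

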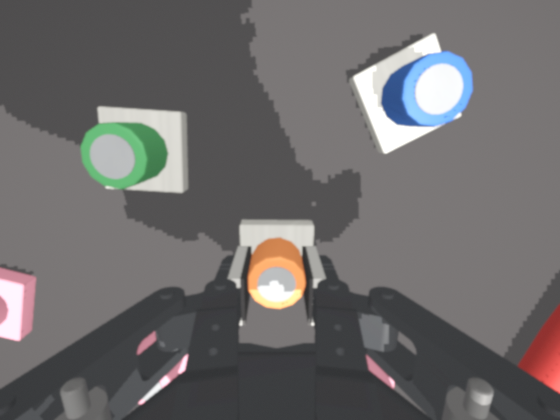

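Emit:
{"fn": "apply_moves", "kwargs": {"increments": [[0, 0, -10, 0, 0, 0, 1], [0, 0, -25, 0, 0, 0, 1], [0, 0, -35, 0, 0, 0, 1], [0, 0, -40, 0, 0, 0, 1], [0, 0, -25, 0, 0, 0, 1], [0, 0, 0, 0, 0, 0, 1], [0, 0, 0, 0, 0, 0, 1], [0, 0, 0, 0, 0, 0, 1]]}}

```text
t: 5.3
eef_pos: [0.5279, -0.3219, 0.1518]
tool_rot: [-0.001, 0.999, -0.047, -0.002]
contact_force: [0.1, 0.6, -0.8]
gripper_width: 0.308
```

```bash
python3 plan.py .619 .0105 .145 13.9 7
```

```text
at [ 0.5279 -0.3219  0.1518] heading -5.4 zaxis [-0.004  0.002 -1.   ] t 5.3 F [ 0.14  0.62 -0.79] g 0.308
[8.5, -48.5, 1.0] [-0.02, 0.03, -2.76]
[10.8, -48.0, 1.0] [-0.02, 0.03, -2.76]
[13.1, -47.5, 1.0] [-0.02, 0.03, -2.76]
[15.4, -46.8, 1.0] [-0.02, 0.03, -2.76]
[17.6, -46.0, 1.0] [-0.02, 0.03, -2.76]
[19.8, -45.1, 1.0] [-0.02, 0.03, -2.76]
[21.9, -44.1, 1.0] [-0.02, 0.03, -2.76]
```

Emit:
{"fn": "apply_moves", "kwargs": {"increments": [[5, -25, 0, 0, 0, -2, 1], [10, -48, 0, 0, 0, -3, 1], [12, -56, 0, 0, 0, -3, 1], [15, -55, 0, 0, 0, -3, 1], [18, -54, 1, 0, 0, -3, 1], [20, -48, 1, 0, 0, -3, 1], [20, -35, 1, 0, 0, -2, 1], [8, -14, 1, 0, 0, 0, 1]]}}

```text
t: 6.3
eef_pos: [0.6107, 0.0416, 0.1412]
tool_rot: [-0.005, 0.992, 0.129, -0.007]
contact_force: [0.2, -0.0, -1.5]
gripper_width: 0.313
```

Emit:
{"fn": "apply_moves", "kwargs": {"increments": [[0, 0, 0, 0, 0, 0, 1], [0, 0, 0, 0, 0, 0, 1], [0, 0, 0, 0, 0, 0, 1], [0, 0, 0, 0, 0, 0, 1], [0, 0, 0, 0, 0, 0, 1], [0, 0, 0, 0, 0, 0, 1], [0, 0, 0, 0, 0, 0, 1], [0, 0, 0, 0, 0, 0, 1]]}}

```text
t: 7.3
eef_pos: [0.6094, 0.036, 0.14]
tool_rot: [-0.004, 0.992, 0.126, -0.008]
contact_force: [0.4, -0.0, 0.0]
gripper_width: 0.312
```

```bash
python3 plan.py .619 .0105 .145 13.9 1; python3 - <<'E'
from h import *
np.save("cw4.npy",imaging.get_calibration("wrist")["extrinsics"])
im=imaging.read_camera("wrist")[:,:,::-1]; cv2.imwrite("pics/w4.png",im)
E
```

```text
at [0.6094 0.036  0.14  ] heading 14.45 zaxis [-0.017  0.006 -1.   ] t 7.3 F [ 0.44 -0.01  0.01] g 0.312
[2.8, 27.1, -5.3] [-0.55, 0.87, 0.55]
```

View pics/w4.png

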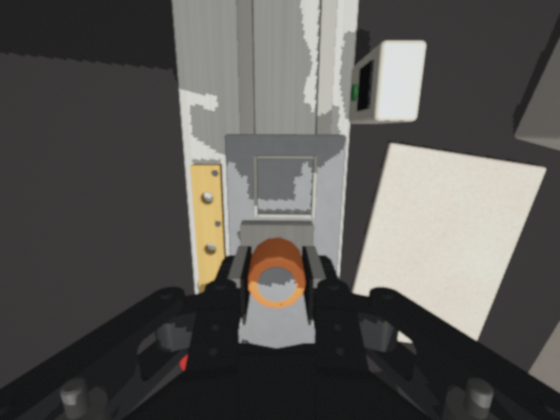

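```bash
python3 - <<'E'
from h import *
im=cv2.imread("pics/w4.png")
cv2.imwrite("pics/w4c.png",cv2.resize(im[120:260,180:360],None,fx=4,fy=4,interpolation=cv2.INTER_CUBIC))
E
```

```text
(no output)
```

View pics/w4c.png

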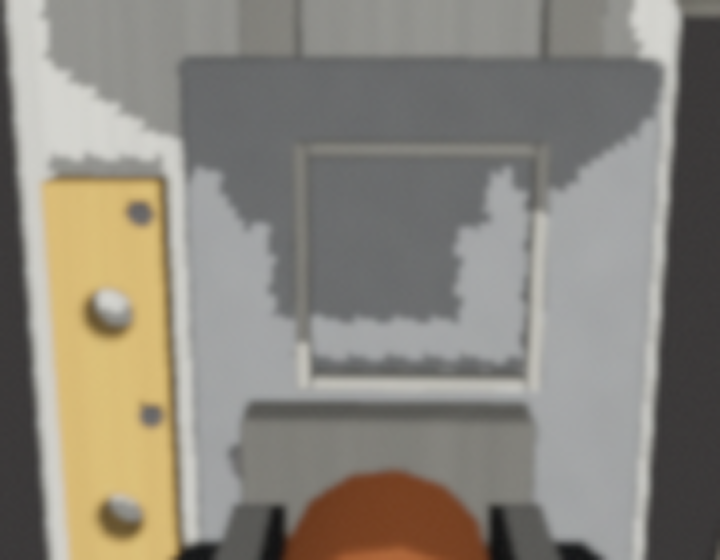

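```bash
python3 - <<'E'
from h import *
c=dict(imaging.get_calibration("wrist")); c["extrinsics"]=np.load("cw4.npy")
A=lambda u,z: ray(c,crop(u,180,120,4),z)
k=[A(u,.048) for u in[(296,144),(549,146),(539,390),(299,388)]]
print("nest",np.round(np.mean(k,0),4),[round(deg(k[(i+1)%4]-k[i]),1) for i in range(4)],[round(np.linalg.norm(k[(i+1)%4]-k[i]),4) for i in range(4)])
h2=A((110,311),.028);h1=A((121,514),.028);print(h1,h2,deg((h2-h1)))
a=A((180,62),.04);b=A((662,62),.04);print("carriage front edge",deg(b-a),np.linalg.norm(b-a))
t=np.radians(13.9);X=np.array([np.cos(t),np.sin(t)]);Y=np.array([-X[1],X[0]])
N=np.mean(k,0)[:2]
print("h1 rel nest x,y",(h1[:2]-N)@X,(h1[:2]-N)@Y, (h2-h1)[:2]@Y)
E
```

```text
nest [0.6108 0.0594 0.048 ] [np.float64(14.1), np.float64(-75.7), np.float64(-165.7), np.float64(104.0)] [np.float64(0.0508), np.float64(0.0511), np.float64(0.051), np.float64(0.0513)]
[ 0.55819074 -0.01945911  0.028     ] [0.54627419 0.02881011 0.028     ] 103.86769840763377
carriage front edge 14.517513791231325 0.09816109606011776
h1 rel nest x,y -0.07003950944337624 -0.06394433158600347 0.049718419824535
```

```bash
python3 - <<'E'
from h import *
from scipy.spatial.transform import Rotation as R
c=dict(imaging.get_calibration("wrist")); c["extrinsics"]=np.load("cw4.npy")
A=lambda u,z: ray(c,crop(u,180,120,4),z)
o=bot.get_obs();q=o["tool_rot"];Rt=R.from_quat([q[1],q[2],q[3],q[0]]);P=o["eef_pos"]
a=A((243,405),.1363);b=A((531,405),.1363)
print("width",np.linalg.norm(b-a),deg(b-a),"tool frame",Rt.inv().apply(a-P),Rt.inv().apply(b-P))
print("top centre guess tool", Rt.inv().apply(ray(c,(276,287),.140-.0137+.036)-P))
E
```

```text
width 0.038470066479602605 14.762744295620035 tool frame [-0.01769222 -0.02125208  0.00416181] [ 0.02077285 -0.02146573  0.00357978]
top centre guess tool [ 0.00139139  0.0026813  -0.02236186]
```

```bash
python3 plan.py .610 .0594 .0 13.9 1
```

```text
at [0.6094 0.0361 0.14  ] heading 14.45 zaxis [-0.017  0.006 -1.   ] t 7.35 F [-0.24  0.38 -1.87] g 0.316
[8.5, -21.1, 140.1] [-0.55, 0.87, 0.55]
```

```bash
python3 plan.py .6093 .0590 .075 13.9 1
```

```text
at [0.6094 0.0361 0.14  ] heading 14.45 zaxis [-0.017  0.006 -1.   ] t 7.35 F [-0.24  0.38 -1.87] g 0.316
[6.6, -21.6, 65.1] [-0.55, 0.87, 0.55]
```

Emit:
{"fn": "apply_moves", "kwargs": {"increments": [[2, -10, 0, -0.55, 0.87, 0.5, 1], [2, -9, 15, 0, 0, 0, 1], [1, -2, 20, 0, 0, 0, 1], [0, 0, 20, 0, 0, 0, 1], [0, 0, 8, 0, 0, 0, 1], [0, 0, 0, 0, 0, 0, 1], [0, 0, 0, 0, 0, 0, 1], [0, 0, 0, 0, 0, 0, 1]]}}

```text
t: 8.35
eef_pos: [0.6084, 0.0596, 0.0714]
tool_rot: [0.0, 0.993, 0.122, -0.0]
contact_force: [0.4, 0.1, -1.3]
gripper_width: 0.312
```

```bash
python3 plan.py .6093 .0590 .072 13.9 1; python3 - <<'E'
from h import *
np.save("cw5.npy",imaging.get_calibration("wrist")["extrinsics"])
im=imaging.read_camera("wrist")[:,:,::-1]; cv2.imwrite("pics/w5.png",im)
cv2.imwrite("pics/w5c.png",cv2.resize(im[170:310,180:380],None,fx=4,fy=4,interpolation=cv2.INTER_CUBIC))
E
```

```text
at [0.6084 0.0596 0.0714] heading 13.96 zaxis [-0.001 -0.    -1.   ] t 8.35 F [ 0.45  0.11 -1.32] g 0.312
[0.8, 0.8, -0.6] [0.01, 0.06, 0.06]
```

View pics/w5c.png

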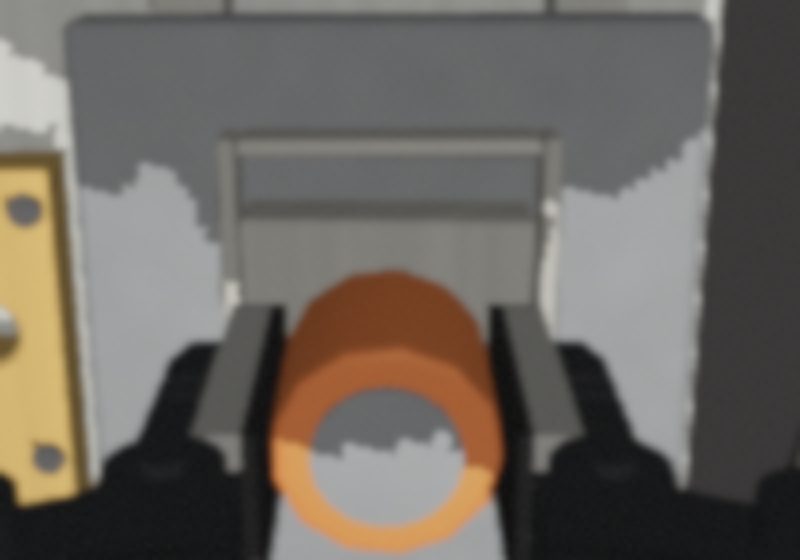

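```bash
python3 - <<'E'
from h import *
c=dict(imaging.get_calibration("wrist")); c["extrinsics"]=np.load("cw5.npy")
A=lambda u,z: ray(c,crop(u,180,170,4),z)
t=np.radians(13.9);X=np.array([np.cos(t),np.sin(t)]);Y=np.array([-X[1],X[0]]);P=np.array([.6084,.0596])
for n,u,z in [("nestL",(220,133),.048),("nestR",(561,135),.048),("innerL",(240,153),.048),("innerR",(541,153),.048),("baseL",(238,206),.0677),("baseR",(537,208),.0677),("pucktop",(387,457),.0937),("puckfront",(388,350),.0937)]:
    p=A(u,z)[:2]-P; print(n,np.round([p@X*1e3,p@Y*1e3],2))
E
```

```text
nestL [-23.25  26.12]
nestR [27.41 25.91]
innerL [-20.38  23.04]
innerR [24.55 23.12]
baseL [-18.31  21.26]
baseR [21.58 21.05]
pucktop [ 1.6  -1.03]
puckfront [ 1.68 12.67]
```

Emit:
{"fn": "apply_moves", "kwargs": {"increments": [[0.5, 0.7, 4, 0, 0, 0, 1], [0, 0, 5, 0, 0, 0, 1], [0, 0, 5, 0, 0, 0, 1], [0, 0, 2, 0, 0, 0, 1], [0, 0, 0, 0, 0, 0, 1], [0, 0, 0, 0, 0, 0, 1], [0, 0, 0, 0, 0, 0, 1], [0, 0, 0, 0, 0, 0, 1]]}}

```text
t: 9.4
eef_pos: [0.6097, 0.059, 0.0551]
tool_rot: [0.0, 0.993, 0.121, 0.0]
contact_force: [-0.4, 0.4, -1.4]
gripper_width: 0.312
```

```bash
python3 plan.py .609 .0590 .0542 13.9 1; python3 - <<'E'
from h import *
np.save("cw6.npy",imaging.get_calibration("wrist")["extrinsics"])
im=imaging.read_camera("wrist")[:,:,::-1]; cv2.imwrite("pics/w6.png",im)
cv2.imwrite("pics/w6c.png",cv2.resize(im[170:310,180:380],None,fx=4,fy=4,interpolation=cv2.INTER_CUBIC))
E
```

```text
at [0.6097 0.059  0.0551] heading 13.95 zaxis [ 0.001 -0.    -1.   ] t 9.4 F [-0.45  0.41 -1.42] g 0.312
[-0.7, -0.2, 0.9] [0.02, -0.04, 0.05]
```

View pics/w6c.png

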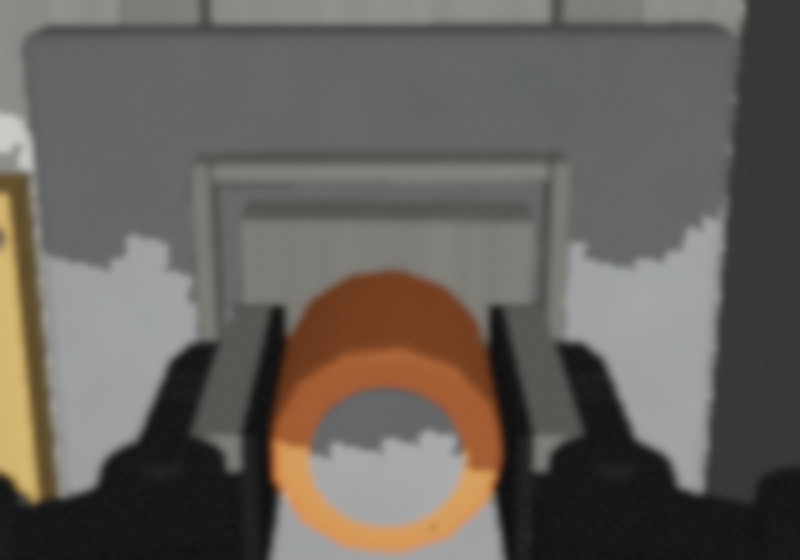

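Emit:
{"fn": "apply_moves", "kwargs": {"increments": [[-0.8, -0.2, 0.8, 0, 0, 0, 1], [0, 0, 0.6, 0, 0, 0, 1], [0, 0, 0, 0, 0, 0, 1], [0, 0, 0, 0, 0, 0, 0.2], [0, 0, 0, 0, 0, 0, 0], [0, 0, 0, 0, 0, 0, -0.1], [0, 0, 0, 0, 0, 0, -0.1], [0, 0, 0, 0, 0, 0, -0.1]]}}

```text
t: 10.45
eef_pos: [0.6096, 0.0591, 0.0544]
tool_rot: [0.0, 0.993, 0.121, 0.001]
contact_force: [-0.2, -0.6, 0.0]
gripper_width: 0.552
```

```bash
python3 plan.py .609 .0590 .13 13.9 1; python3 - <<'E'
from h import *
im=imaging.read_camera("wrist")[:,:,::-1]
cv2.imwrite("pics/w7c.png",cv2.resize(im[170:310,180:380],None,fx=4,fy=4,interpolation=cv2.INTER_CUBIC))
E
```

```text
at [0.6096 0.0591 0.0544] heading 13.95 zaxis [ 0.002 -0.    -1.   ] t 10.45 F [-0.18 -0.6   0.03] g 0.552
[-0.4, 0.0, -75.6] [0.03, -0.13, 0.05]
```

View pics/w7c.png

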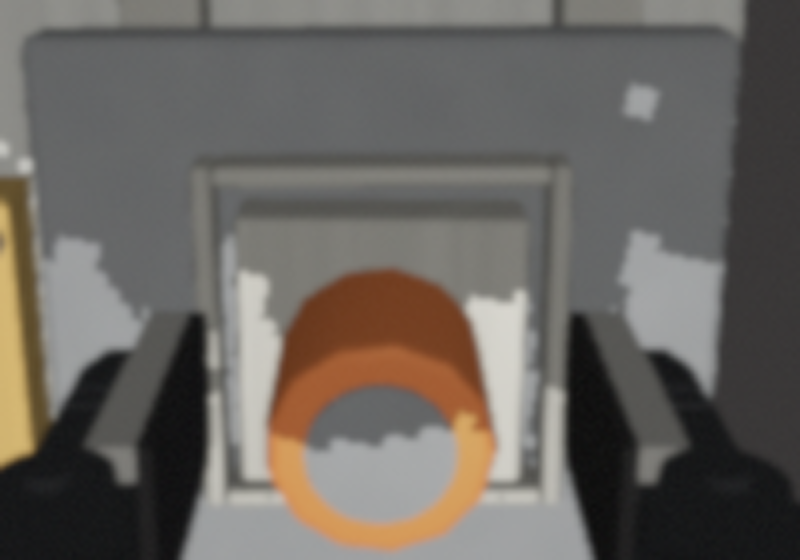

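Emit:
{"fn": "apply_moves", "kwargs": {"increments": [[0, 0, -8, 0, 0, 0, -0.1], [0, 0, -20, 0, 0, 0, -0.2], [0, 0, -25, 0, 0, 0, -0.3], [0, 0, -25, 0, 0, 0, -0.6], [0, 0, -5, 0, 0, 5, -1], [0, 0, 0, 0, 0, 10, -1], [0, 0, 0, 0, 0, 10, -1], [0, 0, 0, 0, 0, 10, -1]]}}

```text
t: 11.5
eef_pos: [0.6119, 0.0604, 0.1514]
tool_rot: [-0.002, 0.981, -0.192, 0.006]
contact_force: [-0.7, 0.5, -0.5]
gripper_width: 1.002
```

```bash
python3 plan.py .5734 -.0888 .135 -76.1 7;  python3 - <<'E'
from h import *
im=imaging.read_camera("top")[:,:,::-1]
cv2.imwrite("pics/top8.png",cv2.resize(im[160:260,160:310],None,fx=5,fy=5,interpolation=cv2.INTER_CUBIC))
E
```

```text
at [0.6119 0.0604 0.1514] heading -22.09 zaxis [ 0.012  0.003 -1.   ] t 11.5 F [-0.69  0.5  -0.48] g 1.002
[2.9, 21.8, 2.2] [-0.09, -0.05, 7.72]
[5.8, 21.2, 2.2] [-0.09, -0.05, 7.72]
[8.6, 20.3, 2.3] [-0.09, -0.05, 7.72]
[11.2, 18.9, 2.3] [-0.09, -0.05, 7.72]
[13.7, 17.2, 2.3] [-0.09, -0.05, 7.72]
[15.9, 15.2, 2.3] [-0.09, -0.05, 7.72]
[17.8, 13.0, 2.3] [-0.09, -0.05, 7.72]
```

View pics/top8.png

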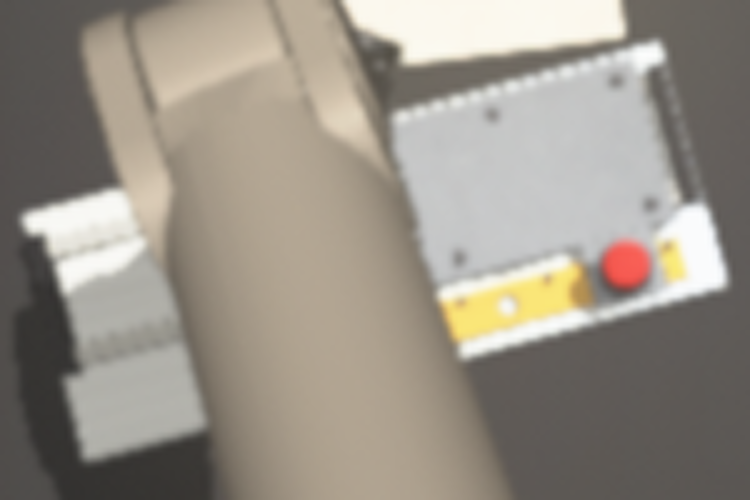

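Knob is still at crop (626,264), unmoved. I'll continue to it.

Emit:
{"fn": "apply_moves", "kwargs": {"increments": [[3, 22, 1, 0, 0, 7.7, -1], [6, 21, 1, 0, 0, 7.7, -1], [8.5, 20, 1, 0, 0, 7.7, -1], [11, 19, 1, 0, 0, 7.7, -1], [14, 17, 1, 0, 0, 7.7, -1], [16, 15, 1, 0, 0, 7.7, -1], [13, 9, 1, 0, 0, 5, -1], [0, 0, 0, 0, 0, 0, -1]]}}

```text
t: 12.55
eef_pos: [0.5768, -0.0834, 0.1537]
tool_rot: [-0.01, 0.8, -0.6, 0.007]
contact_force: [-0.4, -0.1, 0.4]
gripper_width: 0.999
```

```bash
python3 plan.py .5734 -.0888 .135 -76.1 1
```

```text
at [ 0.5768 -0.0834  0.1537] heading -73.79 zaxis [ 0.023  0.006 -1.   ] t 12.55 F [-0.4  -0.07  0.39] g 0.999
[4.2, 5.2, 18.6] [-1.38, 0.0, 2.31]
```

Emit:
{"fn": "apply_moves", "kwargs": {"increments": [[2, 3, 5, -1.3, 0, 2, -1], [2, 1, 9, 0, 0, 0, -1], [0, 0, 5, 0, 0, 0, -1], [0, 0, 0, 0, 0, 0, -1], [0, 0, 0, 0, 0, 0, -1], [0, 0, 0, 0, 0, 0, -1], [0, 0, 0, 0, 0, 0, -1], [0, 0, 0, 0, 0, 0, -1]]}}

```text
t: 13.55
eef_pos: [0.5749, -0.085, 0.1341]
tool_rot: [-0.001, 0.792, -0.611, -0.0]
contact_force: [-0.1, -0.4, 0.3]
gripper_width: 1.003
```

```bash
python3 plan.py .5734 -.0888 .135 -76.1 1;python3 - <<'E'
from h import *
np.save("cw9.npy",imaging.get_calibration("wrist")["extrinsics"])
im=imaging.read_camera("wrist")[:,:,::-1]; cv2.imwrite("pics/w9.png",im)
E
```

```text
at [ 0.5749 -0.085   0.1341] heading -75.31 zaxis [ 0.001  0.002 -1.   ] t 13.55 F [-0.07 -0.44  0.31] g 1.003
[3.3, 2.4, -0.9] [-0.08, 0.09, 0.79]
```

View pics/w9.png

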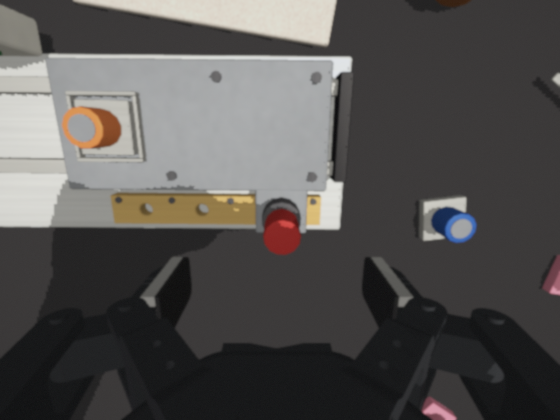

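```bash
python3 - <<'E'
from h import *
c=dict(imaging.get_calibration("wrist")); c["extrinsics"]=np.load("cw9.npy")
im=cv2.imread("pics/w9.png")
cv2.imwrite("pics/w9c.png",cv2.resize(im[180:270,110:330],None,fx=3.6,fy=3.6,interpolation=cv2.INTER_CUBIC))
t=np.radians(13.9);X=np.array([np.cos(t),np.sin(t)]);Y=np.array([-X[1],X[0]])
k=ray(c,(282,236),.094);h1=ray(c,(203,209),.028);h2=ray(c,(147.5,208.5),.028)
print(k,h1,(h1-k)[:2]@Y,(h1-k)[:2]@X,(h2-h1)[:2]@Y)
E
```

```text
[ 0.5763122  -0.08872176  0.094     ] [ 0.55881809 -0.02142378  0.028     ] 0.06952983553729715 -0.0008149569880850215 0.04963489899341875
```

View pics/w9c.png

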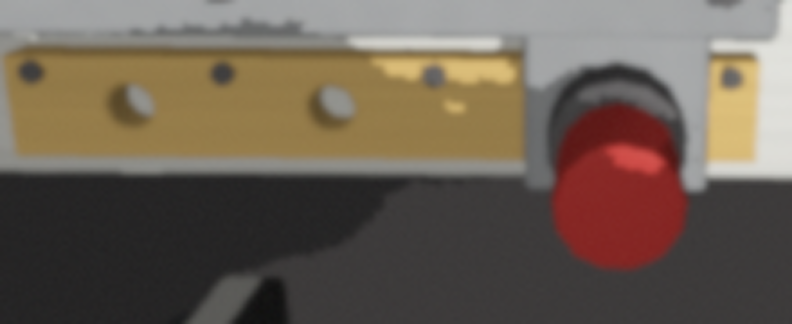

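Emit:
{"fn": "apply_moves", "kwargs": {"increments": [[2, 1, 10, 0, 0, 0.8, -1], [1.5, 0.5, 18, 0, 0, 0, -1], [0, 0, 20, 0, 0, 0, -1], [0, 0, 15, 0, 0, 0, -1], [0, 0, 6, 0, 0, 0, -1], [0, 0, 0, 0, 0, 0, -1], [0, 0, 0, 0, 0, 0, -1], [0, 0, 0, 0, 0, 0, -1]]}}

```text
t: 14.6
eef_pos: [0.5739, -0.0893, 0.0598]
tool_rot: [-0.001, 0.787, -0.617, -0.001]
contact_force: [-0.2, -0.2, 0.0]
gripper_width: 0.998
```

```bash
python3 plan.py .5745 -.0888 .064 -76.1 1
```

```text
at [ 0.5739 -0.0893  0.0598] heading -76.2 zaxis [-0.     0.002 -1.   ] t 14.6 F [-0.16 -0.24  0.05] g 0.998
[-0.4, -0.8, -4.2] [-0.02, 0.1, -0.1]
```

Emit:
{"fn": "apply_moves", "kwargs": {"increments": [[-0.4, -0.8, -5, 0, 0, 0, -1], [0, 0, 0, 0, 0, 0, 0], [0, 0, 0, 0, 0, 0, 0.2], [0, 0, 0, 0, 0, 0, 1], [0, 0, 0, 0, 0, 0, 1], [0, 0, 0, 0, 0, 0, 1], [0, 0, 0, 0, 0, 0, 1], [0, 0, 0, 0, 0, 0, 1]], "grip_force": 60}}

```text
t: 15.6
eef_pos: [0.5754, -0.0888, 0.0667]
tool_rot: [-0.001, 0.787, -0.617, 0.0]
contact_force: [-1.3, 0.0, 2.2]
gripper_width: 0.287
```

```bash
python3 plan.py .5745 -.0888 .064 -76.1 1; python3 - <<'E'
from h import *
im=imaging.read_camera("wrist")[:,:,::-1]; cv2.imwrite("pics/w10.png",im)
E
```

```text
at [ 0.5754 -0.0888  0.0667] heading -76.21 zaxis [ 0.002  0.002 -1.   ] t 15.6 F [-1.29  0.03  2.18] g 0.287
[-0.2, 0.9, 2.7] [-0.15, 0.05, -0.11]
```

View pics/w10.png

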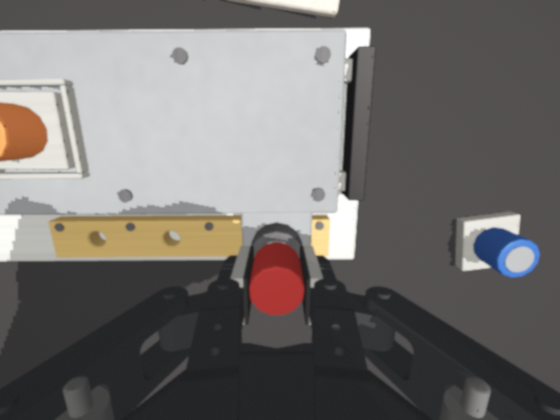

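Emit:
{"fn": "apply_moves", "kwargs": {"increments": [[0, 0, -3, 0, 0, 0, 1], [0, 0, -3, 0, 0, 0, 1], [0, 0, -3, 0, 0, 0, 1], [0, 0, -3, 0, 0, 0, 1], [0, 0, -1, 0, 0, 0, 1], [0, 0, 0, 0, 0, 0, 1], [0, 0, 0, 0, 0, 0, 1], [0, 0, 0, 0, 0, 0, 1]]}}

```text
t: 16.65
eef_pos: [0.5754, -0.0887, 0.0782]
tool_rot: [-0.001, 0.787, -0.617, 0.0]
contact_force: [4.1, -0.2, -9.5]
gripper_width: 0.285
```

```bash
python3 plan.py .5745 -.0888 .077 -76.1 1; python3 - <<'E'
from h import *
im=imaging.read_camera("wrist")[:,:,::-1]; cv2.imwrite("pics/w11.png",im[180:340,160:400].repeat(3,0).repeat(3,1))
E
```

```text
at [ 0.5754 -0.0887  0.0782] heading -76.19 zaxis [ 0.002  0.002 -1.   ] t 16.65 F [ 4.07 -0.16 -9.46] g 0.285
[-0.1, 0.9, 1.2] [-0.14, 0.08, -0.09]
```

View pics/w11.png

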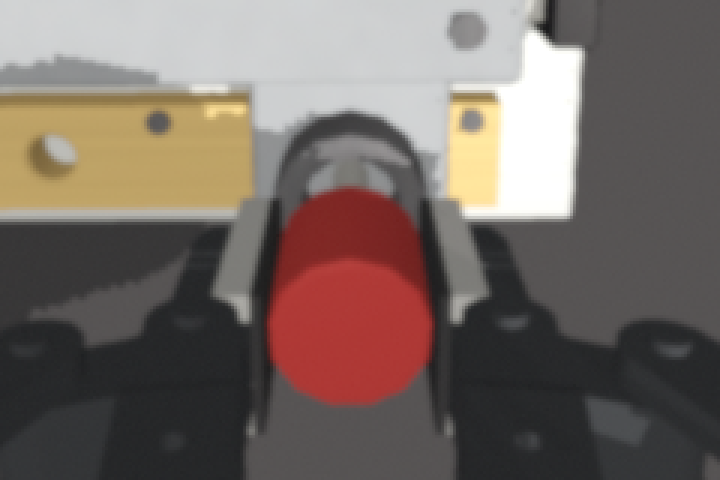

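Emit:
{"fn": "apply_moves", "kwargs": {"increments": [[-3, 0, 0, 0, 0, 0, 1], [-7, 0, 0, 0, 0, 0, 1], [-9, 0, 0, 0, 0, 0, 1], [-10, 0, 0, 0, 0, 0, 1], [-9, 0, 0, 0, 0, 0, 1], [-7, 0, 0, 0, 0, 0, 1], [-3, 0, 0, 0, 0, 0, 1], [0, 0, 0, 0, 0, 0, 1]]}}

```text
t: 17.7
eef_pos: [0.5627, -0.0387, 0.0782]
tool_rot: [-0.001, 0.787, -0.617, 0.0]
contact_force: [4.2, -0.6, -8.9]
gripper_width: 0.282
```

```bash
cat > st.py <<'E'
from h import *
o=bot.get_obs();p=o["eef_pos"];Y=np.array([-.2402,.9707]);X=np.array([.9707,.2402])
print("travel mm",round((p[:2]@Y+.2244)*1e3,2),"X",round(p[:2]@X*1e3,2),"z",round(p[2],4),"F y,x,z",np.round([o["contact_force"][:2]@Y,o["contact_force"][:2]@X,o["contact_force"][2]],2),"t",round(o["t"],2),"g",round(o["gripper_width"],3))
E
python3 st.py;python3 plan.py .5745 -.0888 .077 -76.1 1
```

```text
travel mm 51.71 X 536.92 z 0.0782 F y,x,z [-1.6   3.89 -8.92] t 17.7 g 0.282
at [ 0.5627 -0.0387  0.0782] heading -76.14 zaxis [ 0.002  0.001 -1.   ] t 17.7 F [ 4.16 -0.62 -8.92] g 0.282
[51.5, 0.5, 1.2] [-0.11, 0.05, -0.04]
```

Emit:
{"fn": "apply_moves", "kwargs": {"increments": [[-3, 0, 0, 0, 0, 0, 1], [-5, 0, 0, 0, 0, 0, 1], [-4, 0, 0, 0, 0, 0, 1], [-1, 0, 0, 0, 0, 0, 1], [0, 0, 0, 0, 0, 0, 1], [0, 0, 0, 0, 0, 0, 1], [0, 0, 0, 0, 0, 0, 1], [0, 0, 0, 0, 0, 0, 1]]}}

```text
t: 18.7
eef_pos: [0.5595, -0.0261, 0.0782]
tool_rot: [-0.001, 0.787, -0.617, 0.0]
contact_force: [2.2, -1.0, -8.4]
gripper_width: 0.286
```

```bash
python3 st.py; python3 - <<'E'
from h import *
np.save("cw12.npy",imaging.get_calibration("wrist")["extrinsics"])
im=imaging.read_camera("wrist")[:,:,::-1]; cv2.imwrite("pics/w12.png",im);cv2.imwrite("pics/w12c.png",cv2.resize(im[180:340,130:370],None,fx=3,fy=3,interpolation=cv2.INTER_CUBIC))
E
```

```text
travel mm 64.66 X 536.83 z 0.0782 F y,x,z [-1.49  1.93 -8.42] t 18.7 g 0.286
```

View pics/w12c.png

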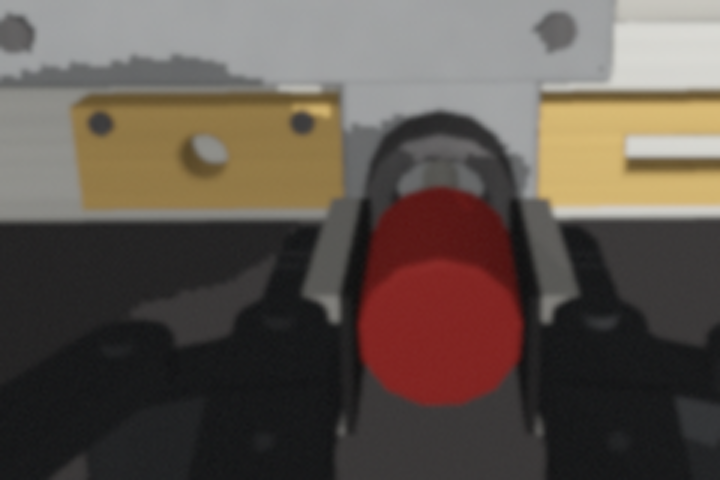

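```bash
python3 - <<'E'
from h import *
c=dict(imaging.get_calibration("wrist")); c["extrinsics"]=np.load("cw12.npy")
Y=np.array([-.2402,.9707])
A=lambda u,z: ray(c,crop(u,130,180,3),z)
h2=A((204.5,155),.028);k=A((441,332),.1055);tl=A((342,85),.040);tr=A((540,85),.04)
print("h2-k",(h2-k)[:2]@Y,"tab centre", (h2-(tl+tr)/2)[:2]@Y, (h2-bot.get_obs()["eef_pos"])[:2]@Y)
E
```

```text
h2-k 0.05589916357988418 tab centre 0.055958519846931606 0.055567319307346465
```

Emit:
{"fn": "apply_moves", "kwargs": {"increments": [[0, 0, 1.5, 0, 0, 0, 1], [0, 0, 1.5, 0, 0, 0, 1], [0, 0, 0, 0, 0, 0, 1], [0, 0, 0, 0, 0, 0, 0.2], [0, 0, 0, 0, 0, 0, 0.2], [0, 0, 0, 0, 0, 0, 0.2], [0, 0, 0, 0, 0, 0, 0.2], [0, 0, 0, 0, 0, 0, 0.2]]}}

```text
t: 19.75
eef_pos: [0.5596, -0.0254, 0.077]
tool_rot: [-0.001, 0.787, -0.617, 0.0]
contact_force: [0.1, 0.2, -0.3]
gripper_width: 0.393
```

```bash
python3 st.py; python3 - <<'E'
from h import *
im=imaging.read_camera("wrist")[:,:,::-1]; cv2.imwrite("pics/w13.png",im);cv2.imwrite("pics/w13c.png",cv2.resize(im[180:340,130:370],None,fx=3,fy=3,interpolation=cv2.INTER_CUBIC))
E
```

```text
travel mm 65.32 X 537.15 z 0.077 F y,x,z [ 0.14  0.13 -0.27] t 19.75 g 0.393
```

View pics/w13c.png

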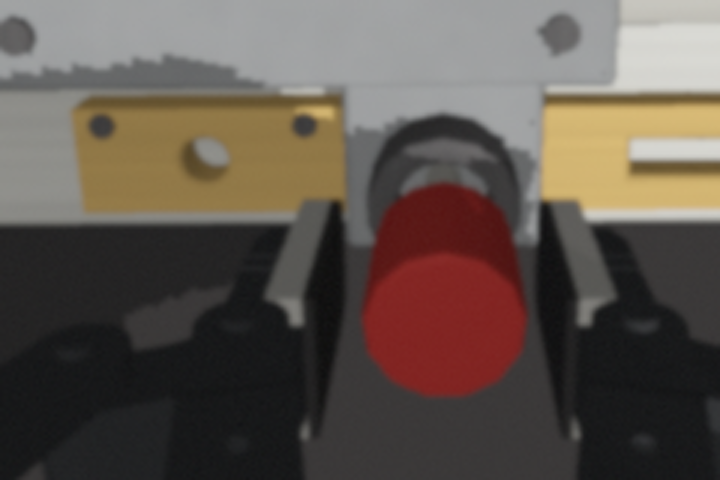

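Emit:
{"fn": "apply_moves", "kwargs": {"increments": [[0, 0, 4, 0, 0, 0, 0.2], [0, 0, 4, 0, 0, 0, 0.2], [-1.5, 0, 0, 0, 0, 0, 0.2], [-1.5, 0, 0, 0, 0, 0, 0.2], [-0.8, 0, 0, 0, 0, 0, 0.2], [-0.8, 0, 0, 0, 0, 0, 0.2], [-0.8, 0, 0, 0, 0, 0, 0.2], [-0.8, 0, 0, 0, 0, 0, 0.2]]}}

```text
t: 20.8
eef_pos: [0.5585, -0.0217, 0.0681]
tool_rot: [-0.0, 0.786, -0.618, 0.001]
contact_force: [1.5, -3.9, -2.4]
gripper_width: 0.398
```

```bash
python3 st.py; python3 - <<'E'
from h import *
im=imaging.read_camera("wrist")[:,:,::-1]; cv2.imwrite("pics/w14.png",im);cv2.imwrite("pics/w14c.png",cv2.resize(im[180:340,130:370],None,fx=3,fy=3,interpolation=cv2.INTER_CUBIC))
E
```

```text
travel mm 69.17 X 536.89 z 0.0681 F y,x,z [-4.19  0.52 -2.43] t 20.8 g 0.398
```

View pics/w14c.png

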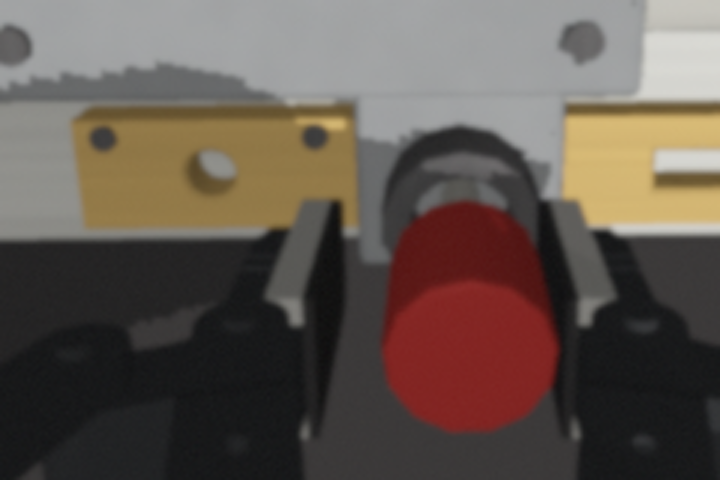

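Emit:
{"fn": "apply_moves", "kwargs": {"increments": [[-0.8, 0, 0, 0, 0, 0, 0.2], [-0.8, 0, 0, 0, 0, 0, 0.2], [-0.8, 0, 0, 0, 0, 0, 0.2], [-0.8, 0, 0, 0, 0, 0, 0.2], [-0.8, 0, 0, 0, 0, 0, 0.2], [-0.6, 0, 0, 0, 0, 0, 0.2], [0, 0, 0, 0, 0, 0, 0.2], [0, 0, 0, 0, 0, 0, 0.2]]}}

```text
t: 21.85
eef_pos: [0.5584, -0.0211, 0.068]
tool_rot: [0.0, 0.785, -0.619, 0.003]
contact_force: [0.7, -3.2, -2.5]
gripper_width: 0.4
```

```bash
python3 st.py
```

```text
travel mm 69.8 X 536.96 z 0.068 F y,x,z [-3.29 -0.07 -2.5 ] t 21.85 g 0.4
```

Emit:
{"fn": "apply_moves", "kwargs": {"increments": [[-1.4, 0, 0, 0, 0, 0, 0.2], [-1.4, 0, 0, 0, 0, 0, 0.2], [-1.4, 0, 0, 0, 0, 0, 0.2], [-1.4, 0, 0, 0, 0, 0, 0.2], [0, 0, 0, 0, 0, 0, 0.2], [0, 0, 0, 0, 0, 0, 0.2], [0, 0, 0, 0, 0, 0, 0.2], [0, 0, 0, 0, 0, 0, 0.2]]}}

```text
t: 22.85
eef_pos: [0.5563, -0.0146, 0.0679]
tool_rot: [0.001, 0.785, -0.619, 0.003]
contact_force: [0.7, -2.0, -0.9]
gripper_width: 0.395
```

```bash
python3 st.py
```

```text
travel mm 76.6 X 536.54 z 0.0679 F y,x,z [-2.06  0.18 -0.87] t 22.85 g 0.395
```

```bash
python3 - <<'E'
from h import *
np.save("cw15.npy",imaging.get_calibration("wrist")["extrinsics"])
im=imaging.read_camera("wrist")[:,:,::-1]; cv2.imwrite("pics/w15.png",im);cv2.imwrite("pics/w15c.png",cv2.resize(im[180:340,130:370],None,fx=3,fy=3,interpolation=cv2.INTER_CUBIC))
E
```

```text
(no output)
```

View pics/w15c.png

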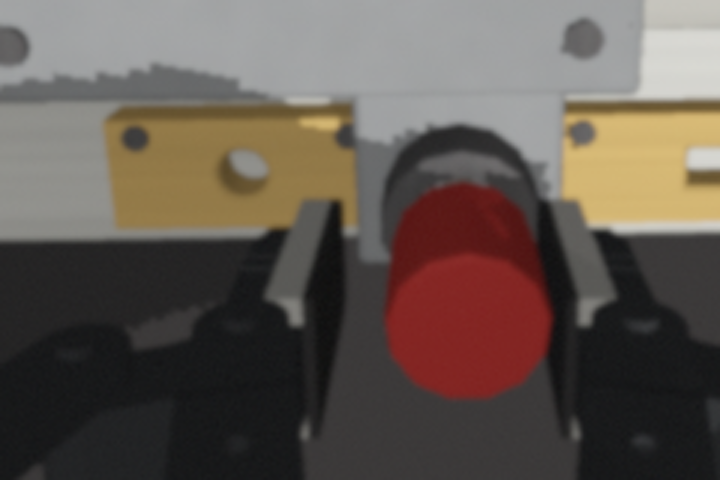

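The knob has dropped: its top centre went from crop row 355 to 325, and the pin section above the collar has disappeared. I'll back off, open the gripper and rise.

Emit:
{"fn": "apply_moves", "kwargs": {"increments": [[1.5, 0, 0, 0, 0, 0, 0.2], [2, 0, 0, 0, 0, 0, 0.2], [0, 0, 0, 0, 0, 0, -0.5], [0, 0, 0, 0, 0, 0, -1], [0, 0, -10, 0, 0, 0, -1], [0, 0, -25, 0, 0, 0, -1], [0, 0, -25, 0, 0, 0, -1], [0, 0, -10, 0, 0, 0, -1]]}}

```text
t: 23.9
eef_pos: [0.5566, -0.0155, 0.1411]
tool_rot: [-0.0, 0.786, -0.618, 0.002]
contact_force: [-0.2, 0.6, 0.6]
gripper_width: 1.003
```

```bash
python3 st.py; python3 - <<'E'
from h import *
im=imaging.read_camera("wrist")[:,:,::-1]; cv2.imwrite("pics/w16.png",im)
np.save("cw16.npy",imaging.get_calibration("wrist")["extrinsics"])
E
```

```text
travel mm 75.64 X 536.57 z 0.1411 F y,x,z [ 0.67 -0.02  0.62] t 23.9 g 1.003
```

View pics/w16.png

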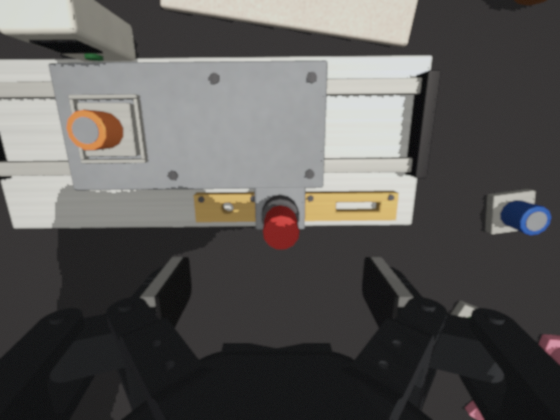

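```bash
python3 - <<'E'
from h import *
c=dict(imaging.get_calibration("wrist"));Y=np.array([-.2402,.9707])
im=cv2.imread("pics/w16.png");cv2.imwrite("pics/w16c.png",cv2.resize(im[80:260,60:320],None,fx=3,fy=3,interpolation=cv2.INTER_CUBIC))
k=ray(c,(281,231.5),.094);h=ray(c,(230,208),.028);print("knob-h2",(h-k)[:2]@Y)
s=imaging.read_camera("scene")[:,:,::-1];cv2.imwrite("pics/s16.png",cv2.resize(s[100:330,150:390],None,fx=2.5,fy=2.5,interpolation=cv2.INTER_CUBIC))
E
```

```text
knob-h2 0.04575316549414449
```

View pics/w16c.png

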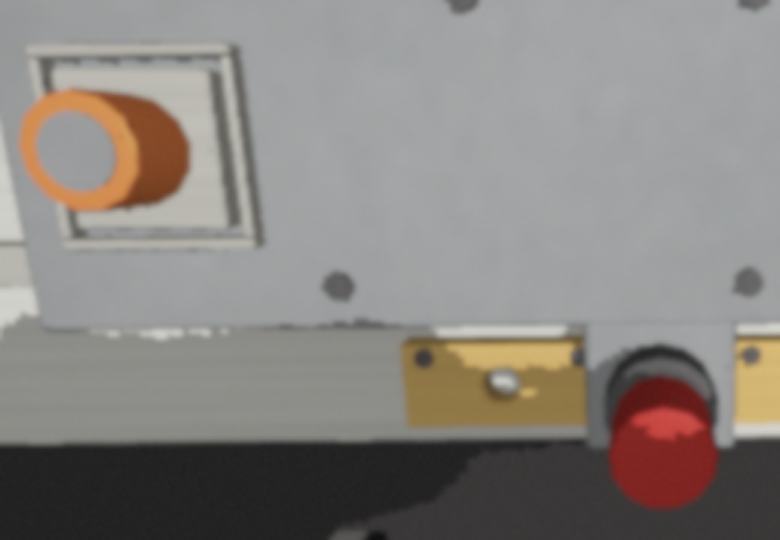

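View pics/s16.png

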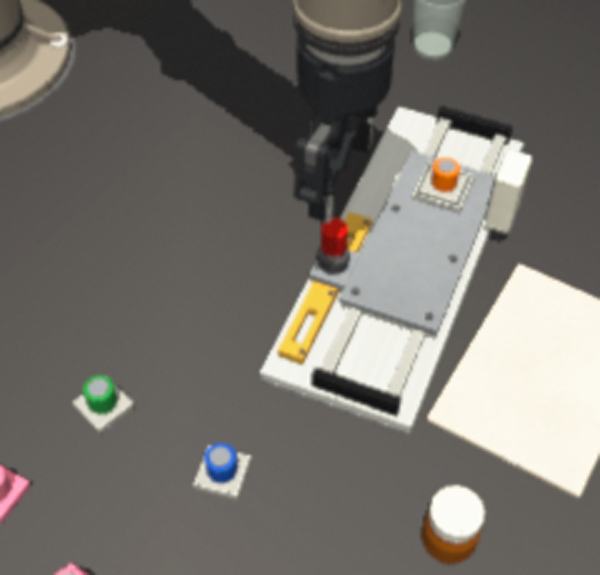

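```bash
python3 st.py; python3 - <<'E'
from h import *
c=dict(imaging.get_calibration("wrist"));Y=np.array([-.2402,.9707])
c["extrinsics"]=np.load("cw15.npy")
A=lambda u,z: ray(c,crop(u,130,180,3),z)
h=A((244,170),.028)
for z in (.094,.102):
    k=A((469.5,326),z);r=(A((552,320),z)-A((386,320),z))
    print(z,"h2-knob",(h-k)[:2]@Y,"diam",np.linalg.norm(r[:2]))
tl=A((355,97),.040);tr=A((566,97),.04);print("tab",(h-(tl+tr)/2)[:2]@Y)
c["extrinsics"]=np.load("cw16.npy")
B=lambda u,z: ray(c,crop(u,60,80,3),z)
h=B((503,382),.028)
for z in (.094,.102):
    k=B((663,458),z);print("w16",z,(h-k)[:2]@Y,np.linalg.norm((B((718,455),z)-B((609,455),z))[:2]))
tl=B((587,325),.040);tr=B((734,325),.04);print("tab",(h-(tl+tr)/2)[:2]@Y)
im=imaging.read_camera("wrist")[:,:,::-1]; cv2.imwrite("pics/w17.png",cv2.resize(im[170:270,180:320],None,fx=5,fy=5,interpolation=cv2.INTER_CUBIC))
E
```

```text
travel mm 75.63 X 536.52 z 0.1406 F y,x,z [0.24 0.71 0.39] t 24.0 g 0.999
0.094 h2-knob 0.04821193958057936 diam 0.025190210890369217
0.102 h2-knob 0.04789280100074839 diam 0.023472505175580256
tab 0.04834186807023679
w16 0.094 0.04792617865892406 0.02546098369119044
w16 0.102 0.04778832727831193 0.02439578840577931
tab 0.04812630675118361
```

View pics/w17.png

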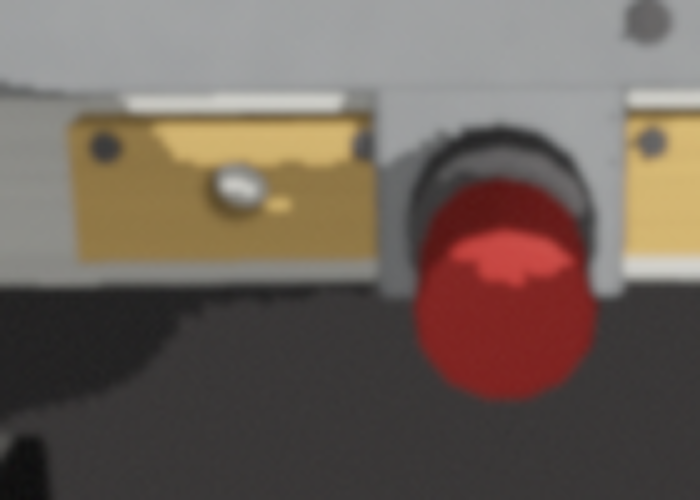

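```bash
python3 - <<'E'
from h import *
c=dict(imaging.get_calibration("wrist"));X=np.array([.9707,.2402]);E9=np.load("cw9.npy")
B=lambda u,z: ray(c,crop(u,180,170,5),z)
for z in (.094,.096,.098,.102): print(z,"now X strip hole - knob",(B((239,187),.028)-B((506.5,312),z))[:2]@X, "tabedge-knob",(B((500,88),.04)-B((506.5,312),z))[:2]@X)
c["extrinsics"]=E9
D=lambda u,z: ray(c,crop(u,110,180,3.6),z)
print("w9",(D((332,103),.028)-D((620,202),.094))[:2]@X,(D((618,37),.04)-D((620,202),.094))[:2]@X)
E
```

```text
0.094 now X strip hole - knob -0.00015056871936302614 tabedge-knob 0.02049510059162564
0.096 now X strip hole - knob -0.0008964824546195607 tabedge-knob 0.019749186856369106
0.098 now X strip hole - knob -0.001642396189875986 tabedge-knob 0.01900327312111268
0.102 now X strip hole - knob -0.0031342236603888384 tabedge-knob 0.017511445650599828
w9 -0.0003130940788684493 0.020034464713833702
```

The knob height matches the original home view to within about 1 mm. The specimen is flat in the nest and the gripper is clear, so I'm handing in.

```bash
python3 -c "
from station import bot
print(bot.hand_in())"
```

```text
the job is handed in; nothing more can be done
None
```

The orange specimen is in the nest and the pin has dropped into the first hole. I handed the job in at about 24 s of the 51 s allowed, and the system gave no verdict.

**What I did:** I set the orange specimen flat in the nest while the carriage was parked and let go. I pulled the red knob up about 11.5 mm and slid the carriage to about 65 mm. I put the pin down on solid strip there and nudged the knob along with one finger until the pin dropped. Then I backed off, opened the gripper and rose clear.

**Last checks:**
- **Pin depth:** The knob's height matches the view from the start, when the pin was home, to within about 1 mm. That is an image estimate, as I had no direct plunger reading.
- **Position in the hole:** The knob sits 48.1 mm before the second hole, where the centre of the first hole would be 50 mm. The pin therefore rests near the far side of the first hole. The hole leaves 1.5 mm of play and the camera error is about 0.5 mm, so this fits.
- **Specimen:** It was centred to about 1 mm and flat after I let go, and still looked flat after the slide.
- **Forces and contact:** While I was nudging, the readings at the end of each call were at most about 4–5 N sideways. The gripper touched nothing at the end.
- **Bystanders:** Green, blue and the jar look undisturbed in the last scene view. I did not re-check the screwdriver or measure the beaker afterwards, but the arm never came near either.

**Disagreements:** The first 0.8 mm nudges were too small to move the carriage, so I used 1.4 mm steps. The last of those four steps may have pressed the pin lightly against the far wall of the hole. The top and wrist cameras disagreed by up to 3.5 mm on the nest, so I placed the specimen by the wrist view, comparing it directly with the nest.

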